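Shut and fasten the cover of the dosing box

ROBOT

A 6-joint arm with a two-finger parallel gripper is mounted at the origin on a cart in front of the work surface, level with it; the furniture and walls round the work are solid. World frame = base frame: x ahead of the robot, y to its left, z up, the work surface at z = 0. Lengths are in m, angles in rad, forces in N, time in s.
With the tool pointing down it reaches from about 0.275 to 0.85 m from the base axis. Payload 19 kg.
Tool frame: the origin (TCP) lies on the centre line of the jaws, within the pads' length; the fingertips stand 25 mm ahead of it and the grasp point (between the pads) lies 6 mm ahead of it; z points along the fingers, y is the line along which they close (so a half turn about z gives the same grasp; the last joint's range is limited). The gripper opens to 85 mm and grips with 20 to 120 N. Pads are 22 mm wide; open, the fingers measure 114 mm over their backs; the gripper's body (76 mm by 85 mm) begins 54 mm behind the grasp point. The pads swing forward as they close: fully open they stand 13 mm farther back than shut.
Start: joints at [-1.434, 0.15, 1.437, -0, 1.554, -0.134], TCP at [0.154, -0.554, 0.256] pointing down, gripper open.
Joint ranges: [-2.8, 2.8], [-0.68, 2.1], [0.12, 2.68], [-1.39, 4.53], [0.16, 2.79], [-2.81, 2.81]. Speed limits (rad/s): [1.89, 1.89, 2.22, 3.01, 3.01, 3.01].

INTERFACE

Orientations are given as [roll, pitch, yaw] about the fixed x, y, z axes, in that order (R = Rz(yaw) Ry(pitch) Rx(roll)).
In Python, from rig import get_obs, read_camera, get_calibration, hand_in gives the robot as it stands.
- The arm moves only by the shell command python3 -m handwheel 'ROWS' [FORCE]. ROWS is JSON, a list of rows, each a list of 7 numbers: the shift along the tool's x, y, z in cm, then the turn, a rotation vector about the tool's x, y, z in degrees, then the closure, from -1 (fully open) to 1 (shut). In form: [[x, y, z, wx, wy, wz, gripper], ...]. A call has exactly 8 rows; each row shifts and turns the commanded pose from where the row before left it, along the tool's axes as they then stand; what a row does not reach is not made up. A row lasts 1/8 s, in which the tool goes at most 62.5 mm and 10.7 degrees, less where a joint would pass 70% of its speed; a pose out of reach is approached as far as the arm can. A call is refused whole if a number of a shift passes 6.25 or a number of a turn 10.7, either way. A call with a gripper value outside its range is refused whole. The fingers move at their own pace and stop on an object; FORCE is the grip in N (left out, the last holds). Time passes only in rows, so rows that do not move let the fingers close, or fill a call up. It gives the time, the measured TCP pose, the force, the opening and the grip force at its end, in the units of the state.
- get_obs(): the state, without advancing time (a new reading comes with each control period).
- read_camera(name): name is "scene" or "top" or "wrist"; returns the picture (420x560x3 uint8, red, green, blue); there is no depth.
- get_calibration(name): a dict with "mtx" (3x3 intrinsics, pixels), "R" (3x3) and "t" (3): a world point X has camera coordinates R X + t; the wrist camera has in their place "hand_eye" (4x4, takes a point from camera to tool coordinates, whose origin is the TCP and whose axes are the flange's). Camera axes: x right, y down, z forward; pixel columns grow to the right and rows downward; lengths in m; the calibration is good to about 2 mm. A picture is of the moment at which its call begins: read the wrist's pose just before it. get_calibration takes no time and is no camera call.
- hand_in(): hands the job in; it is judged then, once.
The state is a dict: "time_s": time; "joint_pos": joint angles; "joint_vel": joint speeds; "effort": joint torques, N m; "position": TCP position; "tool_rot": TCP orientation; "wrist_force": force on the tool from outside, world axes, zero at the start; "ft_torque": the same for the moment, N m; "opening": finger opening in m; "gripper_force": force on a finger pad.
Only numpy, scipy, OpenCV 4.12 (cv2) and the standard library are available. Lean on these libraries where they do the work, as an engineer would, in place of code of your own. Each camera call takes 0.05 s, during which the arm holds its last target. There are 200 camera calls.

TASK

Shut the cover of the grey dosing box and fasten both of its slotted studs with the steel slot key (not with the fingers): press each stud in, turn it a quarter clockwise and let it come up into its catch, so that its head stays down level with its collar. Then put the key back upright in its wooden stand, and leave the cups, mug, tumblers, shaker and creamer where they stand.

Things in the scene. Friction and masses are not known exactly. Their poses are not given: they have to be found in the camera images.
- dosing_box: Grey open-topped box, 150 (x) x 220 (y) x 70 mm high, fixed to the worktop, left or right of the key stand; origin at the centre of its underside. Its front (vents, free edge of the cover) faces -x of the box. Inside, below each stud of the cover, is a fixed steel catch.
- cover (a joint): Hinge angle (rad) of the grey cover: 0 = shut flat on the box, starts 0.8 to 1.25 (standing half open). It hinges on the far rim, opens upward, and a stiff hinge (0.55 N m) keeps it at whatever angle it is left.
- cover_hinge (a point): Point on the hinge axis, middle of the far top rim of the box: 75 mm along +x of the box from its centre, 70.5 mm above the worktop; the axis runs along y of the box. Turns with the cover: its x axis lies in the cover plate, pointing from the free edge to the hinge; z is the outward normal.
- cover_push (a point): Point on the outer face of the cover, midway between the studs, 130 mm from the hinge axis and 20 mm from the free edge: a clear place to push it shut. The cover plate is 150 x 220 x 8 mm with its underside on the hinge axis, plus a 70 mm wide lip on the free edge.
- stud_left_slot (a point): Centre of the slot floor of the left (+y of the box) stud; x along the slot, z out of the head. Slot 6.5 mm wide, 8 mm deep, right across the round steel head (36 mm diameter), which sits 115 mm from the hinge axis, 65 mm left of the cover's middle. Loose, the slot runs along x of the box; with the cover shut its floor is then 84.5 mm above the worktop.
- stud_right_slot (a point): The same for the right (-y of the box) stud, 65 mm to the right of the middle of the cover.
- stud_left_press (a joint): How far the left stud is pressed in (m): 0 = loose; 0.011 = bottom stop. A spring pushes it out (3 N at 0, 7.4 N at the stop). With the cover shut, its cross pin cannot turn in the catch until pressed by 0.0085; turned a quarter and let go, it rises into the catch's notch and stays at about 0.0055, head level with the collar.
- stud_right_press (a joint): The same for the right stud.
- stud_left_turn (a joint): Turn of the left stud (rad): 0 = loose, grows clockwise seen from above, stop at 1.57. The notch takes the pin from about 1.32 on, and then holds it (it may settle anywhere from 1.3 to 1.57). Turning needs under 0.1 N m.
- stud_right_turn (a joint): The same for the right stud.
- stud_left_head: The left stud's steel head, to be touched only with the key. It sits in a dark collar, 40 mm inner and 50 mm outer diameter, that rises 8 mm above the cover; loose, the head stands 6 mm above the collar. Origin on the stud axis, level with the underside of the cover plate when loose.
- stud_right_head: The steel head of the right stud; to be touched only with the key.
- slot_key: Steel slot key, 90 mm tall, 0.08 to 0.17 kg, upright in its stand. Origin at the centre of the blade's bottom edge, z up. Blade 24 (x) x 4 (y) mm, 18 mm tall; above it a round shoulder of 30 mm diameter (z 18 to 23), a 14 mm shaft, and a flat black handle 46 (x) x 12 (y) x 45 mm (z 45 to 90), broad faces parallel to the blade's.
- key_stand: Wooden block 80 (x) x 60 (y) x 32 mm, fixed to the worktop, origin at the centre of its underside. A pocket 30 (x) x 12 (y) mm, 22 mm deep, opens in the middle of its top; the key's shoulder rests on the top with the blade hanging in the pocket (key origin 14 mm above the worktop, key x along stand x either way round).
- stand_shaker: small shaker with a grey top, 44x44x90 mm, upright behind the key stand; a bystander, origin under its centre
- stand_cup: white ribbed plastic cup upside down, 70x70x60 mm, behind the key stand; a bystander, origin under its centre
- stand_creamer: single creamer pod, 38x45x21 mm, in front of the key stand; a bystander, origin under its centre
- box_cup: white ribbed plastic cup upside down, 70x70x60 mm, behind the dosing box; a bystander, origin under its centre
- box_tumbler: clear tumbler upside down, 70x70x98 mm, behind the dosing box; a bystander, origin under its centre
- side_mug: white porcelain mug upside down, 86x114x94 mm, at the left of the worktop; a bystander, origin under its centre
- side_tumblers: stack of clear tumblers upside down, 70x70x146 mm, at the left of the worktop; a bystander, origin under its centre
There are look-alikes about, which are no part of the job. Of the things shaped like the key_stand, the wooden one is meant.

How it is judged:
On the way, in this order (a step that is already met when the one before it is completed fails the run):
1. the cover is shut (value of joint cover below 0.03 rad), for 0.2 s.
2. both studs are in their catches, the cover shut (value of joint cover below 0.03 rad and value of joint each of stud_left_turn, stud_right_turn above 1.25 rad and value of joint stud_left_press between 0.0035 and 0.0072 m and value of joint stud_right_press between 0.0035 and 0.0072 m), for 0.2 s.
At the end, for the whole second after the job is handed in: The cover is shut (under 0.03 rad), both studs are turned by more than 1.25 rad and stand in their catches (pressed between 3.5 and 7.2 mm), and the key is back at rest upright in its stand (within 8 mm of the middle, shoulder down on the block to within 5 mm, tilt under 0.12 rad) (all of step 2 and horizontal distance between slot_key and key_stand below 0.008 m and height (world z) of slot_key below 0.019 m and angle between slot_key's own z axis and vertical below 0.12 rad and linear speed of slot_key below 0.02 m/s); the robot touches nothing.
It fails at once if the fingers touch a stud's head (contact force between the fingers and stud_left_head above 0.5 N or contact force between the fingers and stud_right_head above 0.5 N).
It fails at once if a bystander is shifted by more than 30 mm (distance of any of stand_shaker, stand_cup, stand_creamer, box_cup, box_tumbler, side_mug, side_tumblers from where it was at the start of the episode above 0.03 m).
It fails at once if a bystander is tipped over (angle between any of stand_shaker, stand_cup, stand_creamer, box_cup, box_tumbler, side_mug, side_tumblers's own z axis and vertical above 0.4 rad).
It also fails if it takes over 72 s, if anything falls off the work surface, if the arm or the gripper's body presses on something with over 40 N, if the wrist force passes 120 N, or if a joint passes its speed limit or range.

## Working session

There is one attempt and no reset: what is moved stays moved. The work goes in short steps, Python scripts to look and compute and a shell command to move; the robot and the scene stay as the last step left them, time stands still between calls to the robot, and variables do not carry over. Pictures are saved under pics/ and viewed, at most 10 in all, crops included, and the job is handed in when it is done.

```bash
mkdir -p pics; ls; python3 - <<'E'
from rig import *
import cv2,numpy as np
ims=[]
for n in["scene","top"]:
    im=read_camera(n); cv2.imwrite(f"pics/{n}0.png",cv2.cvtColor(im,cv2.COLOR_RGB2BGR))
    c=get_calibration(n); R=np.array(c["R"]);t=np.array(c["t"]);print(n,np.round(c["mtx"],1).tolist(),np.round(R,3).tolist(),np.round(t,3),np.round(-R.T@t,3))
print(get_calibration("wrist"))
print(get_obs())
E
```

```text
pics
scene [[465.6, 0.0, 279.5], [0.0, 465.6, 207.8], [0.0, 0.0, 1.0]] [[-0.82, -0.572, 0.015], [-0.362, 0.497, -0.788], [0.444, -0.652, -0.615]] [0.477 0.221 1.494] [-0.191  1.137  1.085]
top [[494.0, 0.0, 273.8], [0.0, 494.0, 206.9], [0.0, 0.0, 1.0]] [[0.007, -1.0, -0.002], [-0.982, -0.007, -0.191], [0.191, 0.004, -0.982]] [0.087 0.537 1.438] [0.252 0.086 1.514]
{'mtx': array([[378.36242063,   0.        , 279.91054767],
       [  0.        , 378.36242063, 206.89383227],
       [  0.        ,   0.        ,   1.        ]]), 'hand_eye': array([[-2.54680553e-05, -9.56224855e-01, -2.92632919e-01,
         7.49363238e-02],
       [ 9.99999791e-01,  1.64813446e-04, -6.25584998e-04,
        -9.18449743e-04],
       [ 6.46429764e-04, -2.92632874e-01,  9.56224651e-01,
        -1.16782017e-01],
       [ 0.00000000e+00,  0.00000000e+00,  0.00000000e+00,
         1.00000000e+00]])}
{'time_s': 0.1, 'joint_pos': array([-1.43402902e+00,  1.50870877e-01,  1.43794455e+00, -1.32841934e-05,
        1.55381233e+00, -1.34014822e-01]), 'joint_vel': array([-0.00071798, -0.00219499, -0.00248143, -0.00167835, -0.00015658,
        0.0017162 ]), 'effort': array([ 3.11622549e-03, -7.14388919e+01, -5.71787345e+01, -2.46368390e-04,
        7.22444573e-03,  8.28076935e-06]), 'position': array([ 0.15374527, -0.55385655,  0.25578408]), 'tool_rot': array([-3.14056506e+00, -1.25140971e-04,  2.70782294e-01]), 'wrist_force': array([-0.1694003 ,  0.20196428, -0.04070607]), 'ft_torque': array([ 0.01220225, -0.03019335, -0.04589849]), 'gripper_force': 0.0, 'opening': 0.08561032288443517}
```

View pics/top0.png

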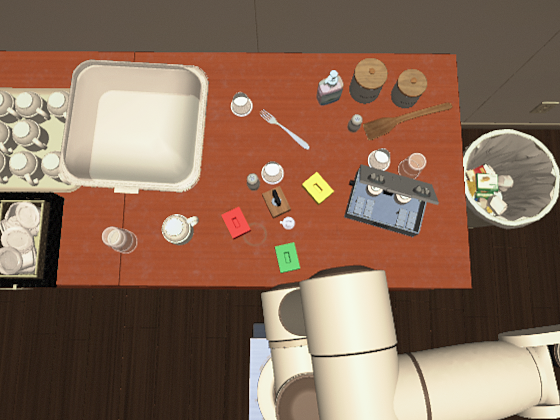

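View pics/scene0.png

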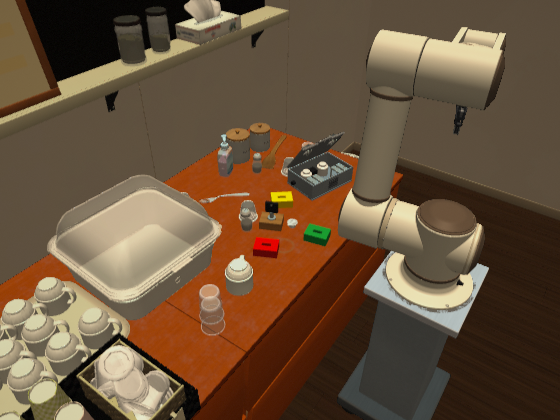

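The top view shows the wooden stand with the key at about (276,202), slightly rotated, and the grey box with its cover half open at about (390,200). The coloured look-alikes are at (236,222), (318,187) and (288,257). In the scene view the stand is at (272,222) and the box at (320,170).

```bash
cat > h.py <<'E'
from rig import *
import cv2,numpy as np
from scipy.spatial.transform import Rotation as Ro
def cam(n,o=None):
    c=get_calibration(n)
    if n!="wrist": return np.array(c["mtx"]),np.array(c["R"]),np.array(c["t"])
    o=o or get_obs()
    T=np.eye(4);T[:3,:3]=Ro.from_euler('xyz',o["tool_rot"]).as_matrix();T[:3,3]=o["position"]
    W=np.linalg.inv(T@np.array(c["hand_eye"]))
    return np.array(c["mtx"]),W[:3,:3],W[:3,3]
def plane(C,uv,z):
    K,R,t=C; d=(R.T@np.linalg.solve(K,np.c_[np.array(uv,float).reshape(-1,2),np.ones(np.size(uv)//2)].T)).T
    o=-R.T@t
    return o+d*((z-o[2])/d[:,2])[:,None]
def tri(C1,p1,C2,p2):
    P=[np.array(C[0])@np.c_[C[1],C[2]] for C in(C1,C2)]
    X=cv2.triangulatePoints(P[0],P[1],np.array(p1,float).reshape(-1,2).T,np.array(p2,float).reshape(-1,2).T)
    return (X[:3]/X[3]).T
def proj(C,X):
    p=C[0]@(C[1]@np.array(X,float).reshape(-1,3).T+C[2][:,None]);return (p[:2]/p[2]).T
def snap(name):
    o=get_obs();im=cv2.cvtColor(read_camera("wrist"),cv2.COLOR_RGB2BGR)
    cv2.imwrite(f"pics/{name}.png",im);C=cam("wrist",o);np.savez(f"pics/{name}.npz",K=C[0],R=C[1],t=C[2]);return im,C
def load(name):
    z=np.load(f"pics/{name}.npz");return cv2.imread(f"pics/{name}.png"),(z["K"],z["R"],z["t"])
E
python3 - <<'E'
from h import *
T=cam("top");S=cam("scene")
print(plane(T,[(276,202),(390,205),(346,217),(420,234),(438,204),(353,170),(318,187),(288,257),(236,222)],.05).round(3))
print(plane(S,[(272,222),(320,170)],.05).round(3))
a=cv2.imread("pics/top0.png")[145:255,225:455];b=cv2.imread("pics/scene0.png")[125:255,225:375]
a=cv2.resize(a,None,fx=3.4,fy=3.4,interpolation=3)
print(a.shape)
E
```

```text
[[ 0.552  0.084  0.05 ]
 [ 0.545 -0.26   0.05 ]
 [ 0.508 -0.126  0.05 ]
 [ 0.458 -0.346  0.05 ]
 [ 0.549 -0.405  0.05 ]
 [ 0.654 -0.151  0.05 ]
 [ 0.6   -0.043  0.05 ]
 [ 0.386  0.048  0.05 ]
 [ 0.49   0.204  0.05 ]]
[[ 0.53   0.121  0.05 ]
 [ 0.565 -0.26   0.05 ]]
(374, 782, 3)
```

```bash
cat >> h.py <<'E'
def togo(p,yaw,o=None):
    "tool shift (cm) for turn-first move, and turn wz (deg), to TCP p, tool straight down"
    o=o or get_obs(); y0=o["tool_rot"][2]
    d=np.array(p)-o["position"]
    f=lambda y:[round(100*v,2) for v in (Ro.from_euler('xyz',[np.pi,0,y]).as_matrix().T@d)]
    print("pos",o["position"].round(4),"rot",o["tool_rot"].round(3),"turn wz",round(float(np.degrees(y0-yaw)),2),"shift after turn",f(yaw),"before",f(y0),"F",o["wrist_force"].round(1),"t",round(o["time_s"],2))
E
python3 -m handwheel '[[0,0,-4,0,0,9.4,-1],[0,0,-4,0,0,9.4,-1],[0,0,-3,0,0,9.4,-1],[4,-4.7,0,0,0,0,1],[4,-4.7,0,0,0,0,1],[4,-4.7,0,0,0,0,1],[4,-4.7,0,0,0,0,1],[4,-4.7,0,0,0,0,1]]'
python3 -m handwheel '[[4,-4.7,0,0,0,0,1],[4,-4.7,0,0,0,0,1],[3,-4.7,0,0,0,0,1],[0,0,0,0,0,0,1],[0,0,0,0,0,0,1],[0,0,0,0,0,0,1],[0,0,0,0,0,0,1],[0,0,0,0,0,0,1]]'
python3 -c "
from h import *
print(get_obs()['position']); snap('w1')"
```

```text
time_s: 1.1
position: [0.4018, -0.3672, 0.3661]
tool_rot: [-3.141, 0.0, -0.222]
wrist_force: [0.3, -1.1, -0.2]
opening: 0.0001
gripper_force: 0.0
time_s: 2.1
position: [0.5384, -0.2558, 0.3664]
tool_rot: [-3.142, -0.0, -0.222]
wrist_force: [0.6, 0.6, 0.7]
opening: 0.0001
gripper_force: 0.0
[ 0.53840747 -0.25578518  0.3664283 ]
```

View pics/w1.png

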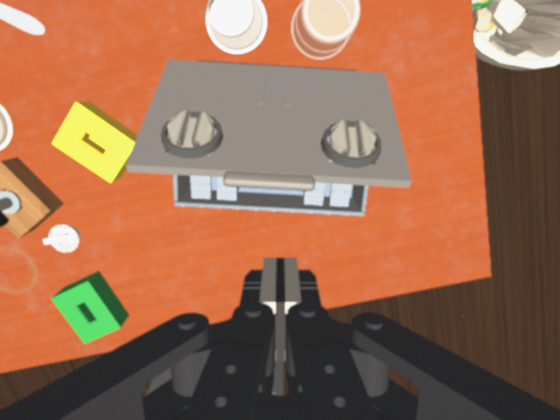

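The wrist view shows the cover half open: its hinge edge runs (168,62)-(386,74), its free edge (134,173)-(407,183), with studs at (192,130) and (352,139). The box's front rim runs (176,207)-(366,214). The cup is at (236,22) and the tumbler at (326,20), both behind the box.

```bash
python3 - <<'E'
from h import *
im,C=load("w1")
H=plane(C,[(168,62),(386,74)],.075); F=plane(C,[(175,208),(366,215)],.07)
for A in(H,F):
    d=A[0]-A[1];print(A.round(3),"len",np.hypot(*d[:2]).round(3),"yaw",np.arctan2(-d[0],d[1]).round(3))
yaw=np.mean([np.arctan2(-(A[0]-A[1])[0],(A[0]-A[1])[1]) for A in(H,F)])
ex=np.array([np.cos(yaw),np.sin(yaw)])
print("depth",(H.mean(0)-F.mean(0))[:2]@ex, "mid",((H.mean(0)+F.mean(0))/2))
c=H.mean(0)[:2]-.007*ex
# free edge outer: height from width: 
for th in np.arange(.7,1.3,.1):
    e=[*(c-ex*.15*np.cos(th)+.008*ex*np.sin(th)),.0705+.15*np.sin(th)+.008*np.cos(th)]
    print(th.round(2),proj(C,e).round(1))
print("cups",plane(C,[(230,12)],.06),plane(C,[(330,15)],.098))
E
```

```text
[[ 0.664 -0.167  0.075]
 [ 0.604 -0.38   0.075]] len 0.221 yaw -0.274
[[ 0.513 -0.126  0.07 ]
 [ 0.457 -0.338  0.07 ]] len 0.219 yaw -0.261
depth 0.1545802957288407 mid [ 0.55919434 -0.25272386  0.0725    ]
0.7 [[270.9 206. ]]
0.8 [[271.1 197.1]]
0.9 [[271.4 185.9]]
1.0 [[271.8 172.2]]
1.1 [[272.4 156.1]]
1.2 [[273.  137.7]]
1.3 [[273.7 117. ]]
cups [[ 0.69689464 -0.23878701  0.06      ]] [[ 0.66646324 -0.33094181  0.098     ]]
```

```bash
python3 -m handwheel '[[3.5,-0.4,0,0,0,2.6,1],[3.5,-0.4,0,0,0,0,1],[0,0,4,0,0,0,1],[0,0,4,0,0,0,1],[0,0,4,0,0,0,1],[0,0,4,0,0,0,1],[0,0,0,0,0,0,1],[0,0,0,0,0,0,1]]' && python3 -m handwheel '[[-2,0,-0.2,0,0,0,1],[-2,0,0.3,0,0,0,1],[-1.5,0,1,0,0,0,1],[-1,0,1,0,0,0,1],[-1,0,1.2,0,0,0,1],[-0.8,0,1.2,0,0,0,1],[-0.6,0,1.2,0,0,0,1],[0,0,0,0,0,0,1]]'; python3 -c "
from h import *
togo([.627,-.272,.1],-.267)"
```

```text
time_s: 3.15
position: [0.6091, -0.2648, 0.2083]
tool_rot: [3.141, -0.002, -0.267]
wrist_force: [0.7, 0.0, 0.1]
opening: -0.0001
gripper_force: 0.0
time_s: 4.15
position: [0.5224, -0.2408, 0.1487]
tool_rot: [-3.141, 0.001, -0.267]
wrist_force: [-0.1, -0.6, 0.0]
opening: 0.0
gripper_force: 0.0
pos [ 0.5224 -0.2408  0.1487] rot [-3.141e+00  1.000e-03 -2.670e-01] turn wz 0.01 shift after turn [np.float64(10.92), np.float64(0.25), np.float64(4.87)] before [np.float64(10.92), np.float64(0.25), np.float64(4.87)] F [-0.1 -0.6  0. ] t 4.15
```

```bash
python3 -m handwheel '[[-0.5,0,1,0,0,0,1],[-0.4,0,1,0,0,0,1],[-0.3,0,1,0,0,0,1],[0,0,0.8,0,0,0,1],[0,0,0.5,0,0,0,1],[0,0,0.3,0,0,0,1],[0,0,0,0,0,0,1],[0,0,0,0,0,0,1]]'; python3 -c "
from h import *
togo([.627,-.272,.1],-.267)"
```

```text
time_s: 5.15
position: [0.5114, -0.2379, 0.1035]
tool_rot: [3.142, -0.0, -0.267]
wrist_force: [-1.0, 1.5, 2.8]
opening: -0.0004
gripper_force: 1.6
pos [ 0.5114 -0.2379  0.1035] rot [ 3.142 -0.    -0.267] turn wz 0.02 shift after turn [np.float64(12.05), np.float64(0.24), np.float64(0.35)] before [np.float64(12.05), np.float64(0.25), np.float64(0.35)] F [-1.   1.5  2.8] t 5.15
```

```bash
python3 -m handwheel '[[0,0,0.3,0,0,0,1],[0,0,0.2,0,0,0,1],[0,0,0,0,0,0,1],[0,0,-1,0,0,0,1],[0,0,-5,0,0,0,1],[1,0,-5,0,0,0,1],[2,0,-5,0,0,0,1],[0,0,-4,0,0,0,1]]';python3 -m handwheel '[[0,0,-2,0,0,0,-1],[0,0,0,0,0,0,-1],[0,0,0,0,0,0,-1],[0,0,0,0,0,0,-1],[0,0,0,0,0,0,-1],[0,0,0,0,0,0,-1],[0,0,0,0,0,0,-1],[0,0,0,0,0,0,-1]]'; python3 -c "
from h import *
snap('w2')"
```

```text
time_s: 6.15
position: [0.541, -0.2459, 0.3001]
tool_rot: [3.141, -0.001, -0.267]
wrist_force: [0.7, 0.3, 0.2]
opening: 0.0002
gripper_force: 0.0
time_s: 7.15
position: [0.5401, -0.2457, 0.3183]
tool_rot: [-3.141, -0.0, -0.267]
wrist_force: [0.3, 0.4, 0.1]
opening: 0.0856
gripper_force: 0.0
```

View pics/w2.png

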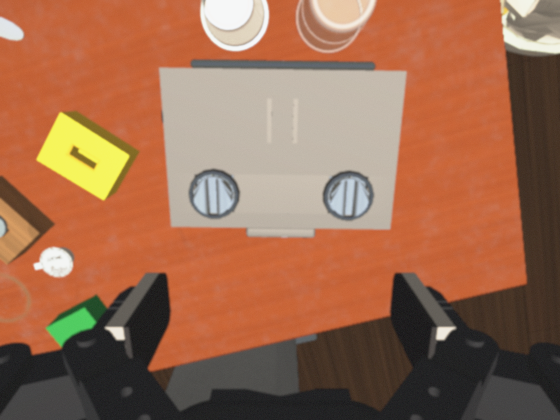

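The cover lies shut: corners (160,68), (406,71), (391,229), (170,227); stud heads at (213,194) and (348,196), slots along the box's x. The wooden stand is at the left edge. Next are second views of the box and two views of the stand.

```bash
python3 -m handwheel '[[0,-4.5,0,0,0,0,-1],[0,-4.5,0,0,0,0,-1],[0,0,0,0,0,0,-1],[0,0,0,0,0,0,-1],[0,0,0,0,0,0,-1],[0,0,0,0,0,0,-1],[0,0,0,0,0,0,-1],[0,0,0,0,0,0,-1]]'; python3 -c "
from h import *
snap('w3')"
python3 -m handwheel '[[-1,-4.5,0,0,0,0,-1],[-1,-4.5,0,0,0,0,-1],[-1,-4.5,0,0,0,0,-1],[-1,-4.5,0,0,0,0,-1],[0,-3,0,0,0,0,-1],[0,0,0,0,0,0,-1],[0,0,0,0,0,0,-1],[0,0,0,0,0,0,-1]]'; python3 -c "
from h import *
snap('w4')"
python3 -m handwheel '[[0,-4,0,0,0,0,-1],[0,-4,0,0,0,0,-1],[0,-4,0,0,0,0,-1],[0,0,0,0,0,0,-1],[0,0,0,0,0,0,-1],[0,0,0,0,0,0,-1],[0,0,0,0,0,0,-1],[0,0,0,0,0,0,-1]]'; python3 - <<'E'
from h import *
snap('w5')
a=[cv2.imread(f"pics/w{i}.png")[0:300] for i in(4,5)]
# stack: 560x300 each
cv2.imwrite("pics/st.png",np.vstack(a))
E
```

```text
time_s: 8.2
position: [0.5638, -0.1591, 0.3183]
tool_rot: [-3.142, 0.0, -0.267]
wrist_force: [-0.3, 0.1, -0.6]
opening: 0.0857
gripper_force: 0.0
time_s: 9.25
position: [0.5806, 0.0534, 0.3184]
tool_rot: [3.142, -0.0, -0.268]
wrist_force: [0.1, -0.2, -0.4]
opening: 0.0854
gripper_force: 0.0
time_s: 10.3
position: [0.6123, 0.1695, 0.3185]
tool_rot: [-3.141, -0.0, -0.267]
wrist_force: [-0.0, -0.3, 0.3]
opening: 0.0854
gripper_force: 0.0
```

View pics/st.png

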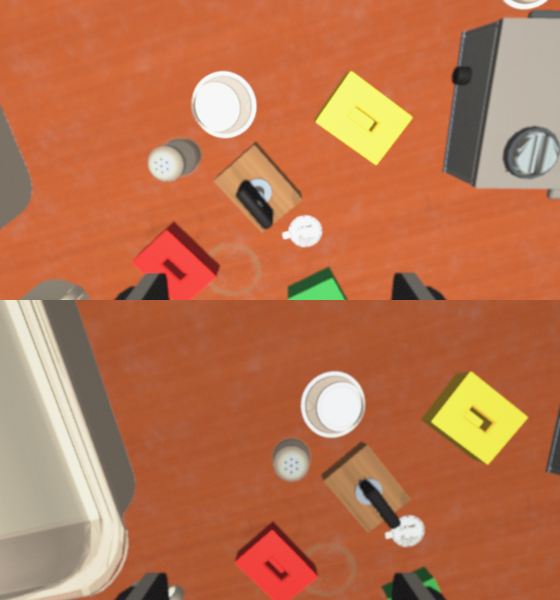

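The two views (top: w4, bottom: w5) show the wooden stand at (258,186) in w4 and (366,188) in w5. The black handle leans outward by perspective, the shoulder is under it. The creamer, shaker and cup are all close by.

```bash
python3 - <<'E'
from h import *
for n,c in(("w4",(258,186)),("w5",(366,188))):
    im,C=load(n); hsv=cv2.cvtColor(im,cv2.COLOR_BGR2HSV)
    print(n,"wood",hsv[c[1]-25,c[0]-5],"table",hsv[c[1]+70,c[0]+100],"nodes")
    for dy in range(-45,60,7): print(dy,[tuple(int(v) for v in hsv[c[1]+dy,c[0]+dx]) for dx in range(-48,60,12)])
E
```

```text
w4 wood [ 15 131 218] table [  9 180 210] nodes
-45 [(9, 181, 208), (8, 163, 205), (9, 170, 208), (9, 181, 210), (9, 181, 206), (9, 184, 206), (9, 179, 212), (10, 185, 211), (9, 184, 211)]
-38 [(9, 181, 209), (9, 176, 211), (9, 162, 208), (9, 172, 196), (14, 134, 135), (9, 180, 212), (9, 184, 208), (9, 182, 209), (9, 183, 213)]
-31 [(9, 185, 209), (9, 181, 210), (9, 172, 212), (15, 129, 221), (14, 131, 206), (10, 183, 205), (9, 179, 210), (10, 183, 210), (9, 178, 212)]
-24 [(10, 185, 211), (9, 181, 213), (13, 133, 176), (14, 129, 217), (14, 130, 214), (13, 133, 138), (9, 186, 210), (9, 176, 212), (9, 178, 211)]
-17 [(9, 182, 209), (9, 179, 204), (14, 131, 197), (15, 131, 216), (15, 127, 223), (14, 130, 206), (9, 182, 205), (9, 181, 209), (9, 182, 205)]
-10 [(9, 183, 209), (14, 132, 213), (14, 132, 212), (14, 131, 210), (14, 128, 213), (14, 130, 214), (14, 135, 159), (9, 182, 210), (9, 172, 210)]
-3 [(9, 178, 208), (14, 132, 206), (15, 130, 217), (144, 51, 25), (101, 24, 225), (14, 122, 217), (14, 132, 209), (9, 179, 195), (9, 182, 213)]
4 [(9, 179, 212), (11, 145, 207), (14, 132, 214
[... 2520 characters left out ...]
180, 177)]
25 [(9, 182, 172), (9, 176, 174), (9, 173, 177), (14, 134, 171), (14, 133, 178), (15, 98, 138), (20, 19, 40), (9, 185, 179), (9, 182, 174)]
32 [(9, 181, 178), (9, 178, 178), (9, 180, 174), (9, 184, 173), (14, 133, 177), (14, 134, 177), (173, 22, 46), (80, 3, 231), (75, 4, 235)]
39 [(9, 179, 174), (9, 172, 175), (9, 184, 176), (9, 181, 176), (14, 132, 164), (9, 185, 175), (8, 157, 94), (30, 1, 218), (45, 2, 218)]
46 [(9, 172, 176), (9, 170, 176), (9, 169, 172), (9, 183, 176), (9, 181, 179), (10, 185, 179), (45, 4, 236), (40, 3, 225), (70, 3, 237)]
53 [(9, 173, 171), (8, 166, 175), (9, 162, 179), (9, 181, 179), (9, 185, 175), (9, 172, 175), (9, 177, 174), (25, 7, 215), (30, 3, 219)]
```

```bash
python3 - <<'E'
from h import *
Q=[];Cs=[];B=[]
for n,c in(("w4",(258,186)),("w5",(366,188))):
    im,C=load(n);Cs.append(C); hsv=cv2.cvtColor(im,cv2.COLOR_BGR2HSV).astype(int)
    x0,y0=c[0]-65,c[1]-60; h=hsv[y0:y0+120,x0:x0+130]
    w=(h[...,0]>=12)&(h[...,0]<=18)&(h[...,1]<150)&(h[...,1]>100); v=np.median(h[...,2][w]); w&=h[...,2]>.86*v
    w=cv2.morphologyEx(w.astype(np.uint8),cv2.MORPH_OPEN,np.ones((3,3)))
    N,L,st,_=cv2.connectedComponentsWithStats(w); k=[i for i in range(1,N) if st[i,4]>60]
    pts=np.argwhere(np.isin(L,k))[:,::-1].astype(np.float32)
    hull=cv2.convexHull(pts.astype(np.int32))
    q=cv2.approxPolyN(hull,4,ensure_convex=True).reshape(-1,2)+[x0,y0]
    q=q[np.argsort(np.arctan2(*(q-q.mean(0)).T[::-1]))]; Q.append(q.astype(float))
    b=((h[...,2]<100)&(h[...,1]<60)).astype(np.uint8); N,L,st,ce=cv2.connectedComponentsWithStats(b); i=1+np.argmax(st[1:,4])
    bp=np.argwhere(L==i)[:,::-1].astype(np.float32)+np.float32([x0,y0]); r=cv2.minAreaRect(bp); print(n,q.tolist(),"black",cv2.boxPoints(r).round(1).tolist());B.append(r)
X=tri(Cs[0],Q[0],Cs[1],Q[1]);print(X.round(4))
for C,q in zip(Cs,Q):
    P=plane(C,q,.032);e=np.roll(P,-1,0)-P;print(P.mean(0).round(4),np.linalg.norm(e,axis=1).round(4),np.degrees(np.arctan2(e[:,1],e[:,0])).round(1))
E
```

```text
w4 [[213, 181], [253, 145], [302, 199], [262, 232]] black [[233.1999969482422, 191.1999969482422], [250.5, 176.5], [282.20001220703125, 213.8000030517578], [264.8999938964844, 228.5]]
w5 [[324, 181], [367, 145], [410, 199], [367, 232]] black [[355.5, 184.89999389648438], [365.3999938964844, 176.3000030517578], [403.29998779296875, 220.5], [393.29998779296875, 229.0]]
[[0.5817 0.1294 0.0344]
 [0.6075 0.0766 0.0339]
 [0.5351 0.0414 0.0293]
 [0.5089 0.0954 0.0288]]
[0.5587 0.0857 0.032 ] [0.0592 0.0797 0.0594 0.0794] [ -64.  -153.7  115.7   26.2]
[0.5586 0.0859 0.032 ] [0.0591 0.0788 0.0596 0.0783] [ -63.9 -154.4  115.6   25.3]
```

```bash
python3 - <<'E'
from h import *
Cs=[];E=[];A=[]
im2,C2=load("w2");im3,C3=load("w3")
g=plane(C2,[(213,194),(348,196)],.0925)
for n in("w2","w3"):
    im,C=load(n);Cs.append(C);i=im.astype(int);r=[]
    for p in proj(C,g):
        x0,y0=(p-35).astype(int); c=i[y0:y0+70,x0:x0+70]
        b=(c[...,0]-c[...,2]>8).astype(np.uint8)
        b=cv2.morphologyEx(b,cv2.MORPH_OPEN,np.ones((3,3)))
        pts=np.argwhere(b)[:,::-1]; hull=cv2.convexHull(pts.astype(np.int32))
        e=cv2.fitEllipse(hull); r.append(np.array(e[0])+[x0,y0]); print(n,r[-1].round(1),np.round(e[1],1))
    E.append(r)
X=tri(Cs[0],E[0],Cs[1],E[1]);print(X.round(4))
for C,q in zip(Cs,E):
    P=plane(C,q,.0925);d=P[0]-P[1];print(P.round(4),np.linalg.norm(d).round(4),np.arctan2(-d[0],d[1]).round(4))
# cover outline w2 at z=.0785
P=plane(C2,[(160,68),(406,71),(391,229),(170,227)],.0785);e=np.roll(P,-1,0)-P;print(P.mean(0),np.linalg.norm(e,axis=1),np.degrees(np.arctan2(e[:,1],e[:,0])))
_,C4=load("w4");_,C5=load("w5")
print("shaker",plane(C4,[(168,162)],.09),plane(C5,[(291,163)],.09),"handle end",tri(C4,[(273.5,221)],C5,[(398.3,224.8)]))
togo([.5587,.0858,.15],.45)
print("q",get_obs()["joint_pos"].round(3))
a=[cv2.resize(i[150:245,150:410],None,fx=3,fy=3,interpolation=2) for i in(im2,)]+[cv2.resize(im3[150:245,170:430],None,fx=3,fy=3,interpolation=2)]
E
```

```text
w2 [213.3 194. ] [44.8 47. ]
w2 [348.2 195.6] [44.9 47.2]
w3 [306.7 193.8] [45.4 46.6]
w3 [442.3 196.7] [40.6 47.2]
[[ 0.5379 -0.1776  0.0838]
 [ 0.5025 -0.3018  0.0869]]
[[ 0.5396 -0.1797  0.0925]
 [ 0.5048 -0.3013  0.0925]] 0.1265 -0.2792
[[ 0.5404 -0.1776  0.0925]
 [ 0.5041 -0.2997  0.0925]] 0.1274 -0.2886
[ 0.55718727 -0.25104984  0.0785    ] [0.21821924 0.14940203 0.22161291 0.14981432] [-105.94294307  164.53097776   74.16095557  -16.76811431]
shaker [[0.61962778 0.15058871 0.09      ]] [[0.62045802 0.15782302 0.09      ]] handle end [[0.53702055 0.07289926 0.09107724]]
pos [0.6123 0.1696 0.3185] rot [-3.141 -0.    -0.267] turn wz -41.09 shift after turn [np.float64(-8.47), np.float64(5.22), np.float64(16.85)] before [np.float64(-2.95), np.float64(9.5), np.float64(16.85)] F [0.1 0.8 0. ] t 10.35
q [0.149 0.267 1.174 0.    1.7   1.987]
```

```bash
R='python3 -m handwheel'; python3 -m handwheel '[[0,0,0,0,0,-10.5,0],[0,0,0,0,0,-10.5,0],[0,0,0,0,0,-10.5,0],[0,0,0,0,0,-10.5,0],[0,0,0,0,0,-10.5,0],[0,0,0,0,0,-10.5,0],[0,0,0,0,0,-10.5,0],[0,0,0,0,0,-10.5,0]]' >/dev/null; python3 -m handwheel '[[0,0,0,0,0,-10.5,0],[0,0,0,0,0,-10.5,0],[0,0,0,0,0,-10.5,0],[0,0,0,0,0,-10.5,0],[0,0,0,0,0,-10.5,0],[0,0,0,0,0,-10.5,0],[0,0,0,0,0,-10.5,0],[0,0,0,0,0,-10.5,0]]' >/dev/null;  python3 -m handwheel '[[0,0,0,0,0,-10.5,0],[0,0,0,0,0,-10.5,0],[0,0,0,0,0,-10.5,0],[0,0,0,0,0,-10.5,0],[0,0,0,0,0,-10.5,0],[4.2,-2.6,4,0,0,-0.6,0],[4.2,-2.6,4,0,0,0,0],[0,0,0,0,0,0,0]]'
python3 -c "
from h import *
togo([.5587,.0858,.092],.45-np.pi)"
```

```text
time_s: 13.35
position: [0.5569, 0.0862, 0.2364]
tool_rot: [3.139, -0.005, -2.693]
wrist_force: [0.0, -0.2, 0.9]
opening: 0.0426
gripper_force: 0.0
pos [0.5569 0.0862 0.2364] rot [ 3.139 -0.005 -2.693] turn wz -0.1 shift after turn [np.float64(-0.15), np.float64(-0.11), np.float64(14.44)] before [np.float64(-0.15), np.float64(-0.11), np.float64(14.44)] F [ 0.  -0.2  0.9] t 13.35
```

```bash
python3 - <<'E'
from h import *
im,C=snap('w6')
print(proj(C,[(.5587,.0858,.104),(.5587,.0858,.032)]).round(1))
b=[]
s,c=np.sin(.45),np.cos(.45)
q=[(.5587+a*c-d*s,.0858+a*s+d*c,.104) for a,d in((.023,.006),(.023,-.006),(-.023,-.006),(-.023,.006))]
print(proj(C,q).round(1).tolist())
hsv=cv2.cvtColor(im,cv2.COLOR_BGR2HSV)
p=proj(C,q).astype(int).reshape(-1,1,2); z=cv2.polylines(im.copy(),[p],True,(0,255,0),1); cv2.imwrite("pics/w6o.png",z)
E
```

```text
[[276.4 207. ]
 [276.9 183.5]]
[[285.1, 238.3], [268.1, 238.3], [267.3, 174.2], [285.2, 174.2]]
```

View pics/w6o.png

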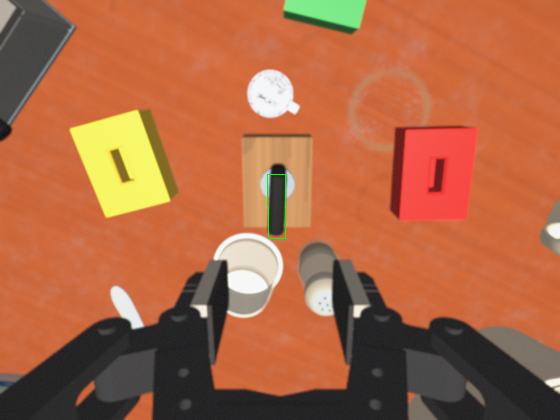

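The handle (268-286, 165-237) sits where predicted and is aligned with the jaws. The cup and shaker lie clear of the fingers. I'll descend and grip.

```bash
python3 -m handwheel '[[-0.15,-0.1,4,0,0,0,0],[0,0,4,0,0,0,0],[0,0,4,0,0,0,0],[0,0,2.4,0,0,0,0],[0,0,0,0,0,0,0],[0,0,0,0,0,0,1],[0,0,0,0,0,0,1],[0,0,0,0,0,0,1]]' 80
python3 -m handwheel '[[0,0,0,0,0,0,1],[0,0,0,0,0,0,1],[0,0,0,0,0,0,1],[0,0,-2,0,0,0,1],[0,0,-4,0,0,0,1],[0,0,-4,0,0,0,1],[0,0,0,0,0,0,1],[0,0,0,0,0,0,1]]'
python3 -c "
from h import *
togo([.5392,-.1780,.21],-.281+np.pi)
snap('w7')"
```

```text
time_s: 14.4
position: [0.5625, 0.0883, 0.0974]
tool_rot: [-3.141, 0.003, -2.691]
wrist_force: [0.4, 1.8, 6.7]
opening: 0.011
gripper_force: 78.1
time_s: 15.4
position: [0.5614, 0.088, 0.1955]
tool_rot: [3.142, 0.0, -2.691]
wrist_force: [0.1, 0.4, -2.2]
opening: 0.0112
gripper_force: 78.3
pos [0.5614 0.088  0.1955] rot [ 3.142  0.    -2.691] turn wz -318.08 shift after turn [np.float64(-5.25), np.float64(-26.17), np.float64(-1.45)] before [np.float64(13.58), np.float64(-22.98), np.float64(-1.45)] F [ 0.1  0.4 -2.2] t 15.4
```

```bash
python3 -m handwheel '[[0,0,-1,0,0,10.5,1],[0,0,-1,0,0,10.5,1],[0,0,-1,0,0,10.5,1],[0,0,0,0,0,10.4,1],[-0.9,-4.3,0,0,0,0,1],[-0.9,-4.3,0,0,0,0,1],[-0.9,-4.3,0,0,0,0,1],[-0.9,-4.3,0,0,0,0,1]]' >/dev/null
python3 -m handwheel '[[-1,-4.4,0,0,0,0,1],[-1,-4.4,0,0,0,0,1],[0,0,1,0,0,0,1],[0,0,1,0,0,0,1],[0,0,0,0,0,0,1],[0,0,0,0,0,0,1],[0,0,0,0,0,0,1],[0,0,0,0,0,0,1]]'
python3 - <<'E'
from h import *
togo([.5425,-.1787,.19],-.281+np.pi)
im,C=snap('w8')
cv2.imwrite("pics/w8c.png",im)
E
```

```text
time_s: 17.45
position: [0.5434, -0.1772, 0.2059]
tool_rot: [-3.142, 0.0, 2.861]
wrist_force: [0.7, -0.2, -1.4]
opening: 0.0108
gripper_force: 78.4
pos [ 0.5434 -0.1772  0.2059] rot [-3.142  0.     2.861] turn wz 0.03 shift after turn [np.float64(0.05), np.float64(-0.17), np.float64(1.59)] before [np.float64(0.05), np.float64(-0.17), np.float64(1.59)] F [ 0.7 -0.2 -1.4] t 17.45
```

View pics/w8c.png

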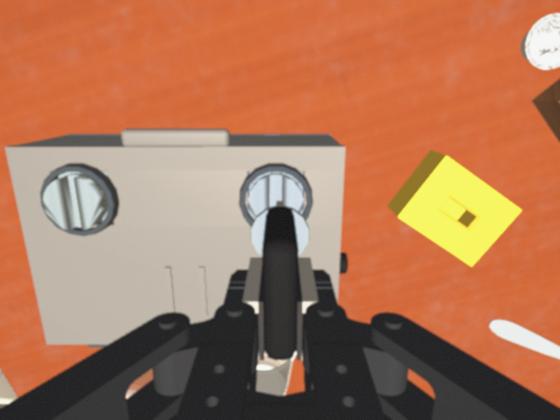

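The view shows the box from behind the key: left collar at (276,196) with its slot vertical, key shoulder at (280,232), right collar at (79,200). I'll measure slot and shoulder columns in pixels.

```bash
python3 - <<'E'
from h import *
im,C=load("w8"); g=im.astype(int)
for r in (172,178,184,190,196,202): print(r,g[r,236:318:1].mean(1).astype(int).tolist() if r in(178,190) else '')
for r in (228,234,240): 
    b=g[r,230:330]; print(r,b.mean(1).astype(int).tolist())
# predicted
o_p=np.array([.5434,-.1772,.2059]);T=Ro.from_euler('xyz',[np.pi,0,2.861]).as_matrix()
for kx in(0,.0045):
    print(kx,proj(C,[o_p+T@[kx,y,.083-h] for y in(-.015,0,.015) for h in(.02,)]).round(1).tolist())
for c in((276,196),(79,200)):
    x0,y0=c[0]-42,c[1]-42; p=g[y0:y0+84,x0:x0+84]
    d=(p.mean(2)<95).astype(np.uint8)
print(plane(C,[(276,196),(79,200)],.0865))
E
```

```text
172 
178 [201, 202, 203, 202, 202, 203, 203, 200, 181, 143, 100, 80, 88, 101, 106, 109, 109, 111, 124, 150, 177, 192, 196, 187, 175, 164, 160, 163, 164, 158, 145, 129, 130, 170, 207, 220, 223, 222, 221, 221, 220, 220, 221, 220, 217, 198, 163, 137, 144, 156, 166, 165, 161, 163, 166, 172, 183, 184, 180, 162, 137, 119, 112, 110, 108, 102, 94, 80, 72, 98, 145, 182, 199, 203, 203, 203, 200, 202, 202, 203, 202, 202]
184 
190 [200, 200, 191, 163, 124, 96, 99, 105, 107, 110, 113, 121, 138, 170, 192, 205, 214, 219, 218, 219, 217, 217, 217, 218, 219, 221, 218, 212, 199, 176, 152, 133, 134, 175, 210, 219, 221, 222, 221, 220, 219, 220, 218, 219, 215, 192, 154, 134, 147, 169, 192, 210, 218, 220, 221, 222, 222, 222, 221, 221, 221, 220, 218, 209, 194, 189, 174, 143, 118, 112, 107, 107, 106, 97, 95, 124, 168, 194, 200, 200, 200, 201]
196 
202 
228 [189, 188, 190, 190, 189, 189, 189, 189, 189, 189, 189, 188, 189, 190, 189, 191, 188, 191, 189, 186, 178, 191, 214, 222, 223, 225, 223, 222, 220, 221, 220, 219, 218, 208, 162, 97, 46, 28, 25, 26, 27, 26, 25, 30, 24, 28, 31, 28, 29, 30, 27, 26, 28, 28, 26, 
[... 647 characters left out ...]
, 190, 192, 191, 191, 191, 192, 191, 191]
240 [188, 190, 189, 188, 186, 187, 187, 190, 188, 188, 188, 188, 189, 188, 189, 189, 189, 188, 189, 184, 186, 202, 217, 221, 222, 222, 221, 221, 221, 220, 219, 214, 189, 138, 76, 35, 27, 25, 30, 29, 28, 30, 31, 30, 35, 32, 33, 33, 34, 34, 31, 32, 33, 33, 33, 33, 35, 29, 30, 28, 28, 27, 28, 24, 26, 45, 106, 170, 208, 218, 218, 219, 219, 219, 219, 221, 221, 215, 197, 186, 188, 191, 191, 191, 190, 190, 190, 192, 191, 191, 191, 191, 192, 192, 191, 190, 191, 192, 192, 192]
0 [[248.3, 243.7], [277.7, 243.7], [307.0, 243.7]]
0.0045 [[248.1, 235.4], [277.7, 235.5], [307.2, 235.5]]
[[ 0.53347473 -0.17579114  0.0865    ]
 [ 0.50068549 -0.29936212  0.0865    ]]
```

```bash
python3 - <<'E'
from h import *
im,C=load("w8"); g=im.astype(int); b=(g[...,0]-g[...,2]>4)
# shoulder edges per row (left / right scan outward from inside)
pts=[]
for r in range(226,256,2):
    l=255
    while b[r,l] and l>235:l-=1
    R=305
    while b[r,R] and R<325:R+=1
    pts+=[(l+.5,r),(R-.5,r)];print(r,l,R,end='; ')
def circ(p):
    p=np.array(p,float);A=np.c_[2*p,np.ones(len(p))];s=np.linalg.lstsq(A,(p**2).sum(1),rcond=None)[0];return s[:2].round(2),np.sqrt(s[2]+s[:2]@s[:2]).round(2)
print()
dk=(g.mean(2)<150)
for c in((276,196),(79,200)):
    q=[]
    for a in np.radians(np.arange(0,360,10)):
        for rr in np.arange(44,28,-.5):
            x,y=c[0]+rr*np.cos(a),c[1]+rr*np.sin(a)
            if dk[int(round(y)),int(round(x))]:
                if rr<42 and not(240<c[0]+rr*np.cos(a)<312 and y>203 and c[0]>200): q.append((x,y))
                break
    e=cv2.fitEllipse(np.float32(q));print("collar",len(q),np.round(e[0],1),np.round(e[1],1),plane(C,[e[0]],.0865).round(4))
E
```

```text
226 251 307; 228 251 308; 230 250 308; 232 250 308; 234 250 308; 236 250 308; 238 251 308; 240 251 308; 242 252 307; 244 253 306; 246 254 305; 248 255 305; 250 255 305; 252 255 305; 254 255 305; 
collar 21 [275.4 197.1] [69.5 73.5] [[ 0.5341 -0.1764  0.0865]]
collar 35 [ 79.4 199.1] [70.9 80. ] [[ 0.5002 -0.2988  0.0865]]
```

```bash
python3 -m handwheel '[[0.3,-0.29,0.5,0,0,0,1],[0,0,0.5,0,0,0,1],[0,0,0.5,0,0,0,1],[0,0,0.5,0,0,0,1],[0,0,0.4,0,0,0,1],[0,0,0.4,0,0,0,1],[0,0,0.4,0,0,0,1],[0,0,0.4,0,0,0,1]]'
python3 -c "
from h import *
togo([.5392,-.1780,.158],-.281+np.pi)"
```

```text
time_s: 18.5
position: [0.5397, -0.1793, 0.1694]
tool_rot: [3.142, 0.0, 2.861]
wrist_force: [0.5, -0.6, -1.4]
opening: 0.0108
gripper_force: 78.4
pos [ 0.5397 -0.1793  0.1694] rot [3.142 0.    2.861] turn wz 0.02 shift after turn [np.float64(0.08), np.float64(0.11), np.float64(1.14)] before [np.float64(0.08), np.float64(0.11), np.float64(1.14)] F [ 0.5 -0.6 -1.4] t 18.5
```

```bash
for i in 1 ; do python3 -m handwheel '[[0,0,0.1,0,0,0,1],[0,0,0.1,0,0,0,1],[0,0,0.1,0,0,0,1],[0,0,0.1,0,0,0,1],[0,0,0,0,0,0,1],[0,0,0,0,0,0,1],[0,0,0,0,0,0,1],[0,0,0,0,0,0,1]]'; done
python3 -c "
from h import *
o=get_obs();print(o['position'],o['wrist_force'],o['ft_torque'])"
```

```text
time_s: 19.5
position: [0.5397, -0.1793, 0.1657]
tool_rot: [3.142, 0.0, 2.861]
wrist_force: [0.3, -0.5, 1.8]
opening: 0.0107
gripper_force: 78.8
[ 0.53965426 -0.17929269  0.16566318] [ 0.30966695 -0.45583602  1.80077833] [0.07290214 0.03936001 0.00477919]
```

```bash
python3 -m handwheel '[[0,0,0.2,0,0,0,1],[0,0,0.2,0,0,0,1],[0,0,0.2,0,0,0,1],[0,0,0.2,0,0,0,1],[0,0,0.15,0,0,0,1],[0,0,0,0,0,0,1],[0,0,0,0,0,0,1],[0,0,0,0,0,0,1]]'; 
python3 -c "
from h import *
o=get_obs();print(o['position'],o['wrist_force'],o['ft_torque'])"
```

```text
time_s: 20.5
position: [0.5398, -0.1793, 0.1566]
tool_rot: [-3.142, 0.001, 2.861]
wrist_force: [-1.3, 0.6, 9.8]
opening: 0.0106
gripper_force: 80.3
[ 0.5397505  -0.17933286  0.15657615] [-1.28291599  0.60137403  9.8283456 ] [ 0.0619997   0.30488288 -0.04031008]
```

```bash
python3 -m handwheel '[[0,0,-0.05,0,0,0,1],[0.01,-0.1,0,0,0,10,1],[0.01,-0.1,0,0,0,10,1],[0.01,-0.1,0,0,0,10,1],[0.01,-0.1,0,0,0,10,1],[0,0,0,0,0,0,1],[0,0,0,0,0,0,1],[0,0,0,0,0,0,1]]'; 
python3 -c "
from h import *
o=get_obs();print(o['position'],o['wrist_force'],o['ft_torque'])"
```

```text
time_s: 21.5
position: [0.5377, -0.1818, 0.1568]
tool_rot: [3.14, -0.0, 2.163]
wrist_force: [3.0, 5.0, 4.4]
opening: 0.0109
gripper_force: 79.6
[ 0.53769802 -0.18183242  0.15679183] [2.97635656 4.95099751 4.43393734] [ 1.31247932 -0.62649829 -0.01330482]
```

```bash
python3 -m handwheel '[[0,0.1,0,0,0,0,1],[0.01,-0.06,0,0,0,10,1],[0.01,-0.06,0,0,0,10,1],[0.01,-0.06,0,0,0,10,1],[0,0,0,0,0,0,1],[0,0,0,0,0,0,1],[0,0,0,0,0,0,1],[0,0,0,0,0,0,1]]'; 
python3 -c "
from h import *
o=get_obs();print(o['position'],o['wrist_force'],o['ft_torque'],Ro.from_euler('xyz',o['tool_rot']).as_matrix()[:,:2].T@o['wrist_force'])"
```

```text
time_s: 22.5
position: [0.5365, -0.1822, 0.1567]
tool_rot: [3.141, -0.0, 1.641]
wrist_force: [3.6, 3.0, 4.9]
opening: 0.0107
gripper_force: 79.5
[ 0.5365351  -0.18224816  0.15670903] [3.55859073 3.03835289 4.93523617] [ 0.9502244  -0.83871919 -0.03799059] [2.78262748 3.76496478]
```

```bash
python3 -m handwheel '[[0.1,0.1,0,0,0,0,1],[0.01,-0.06,0,0,0,10,1],[0.01,-0.06,0,0,0,10,1],[0,0,0,0,0,3,1],[0,0,0,0,0,0,1],[0,0,0,0,0,0,1],[0,0,0,0,0,0,1],[0,0,0,0,0,0,1]]'; 
python3 -c "
from h import *
o=get_obs();print(o['position'],o['wrist_force'],o['ft_torque'],Ro.from_euler('xyz',o['tool_rot']).as_matrix()[:,:2].T@o['wrist_force'])"
```

```text
time_s: 23.5
position: [0.536, -0.1814, 0.1567]
tool_rot: [3.142, 0.001, 1.239]
wrist_force: [0.7, -0.3, 4.9]
opening: 0.0107
gripper_force: 79.6
[ 0.53600223 -0.18143478  0.15668277] [ 0.73943113 -0.25485128  4.87862225] [ 0.00484235 -0.25330518 -0.02234655] [-0.00374551  0.78219556]
```

```bash
python3 -m handwheel '[[0,0,-0.15,0,0,0,1],[0,0,-0.15,0,0,0,1],[0,0,-0.15,0,0,0,1],[0,0,-0.15,0,0,0,1],[0,0,0,0,0,0,1],[0,0,0,0,0,0,1],[0,0,0,0,0,0,1],[0,0,0,0,0,0,1]]'; 
python3 -c "
from h import *
o=get_obs();print(o['position'],o['wrist_force'],o['ft_torque'],Ro.from_euler('xyz',o['tool_rot']).as_matrix()[:,:2].T@o['wrist_force'])"
```

```text
time_s: 24.5
position: [0.536, -0.1809, 0.1625]
tool_rot: [-3.141, -0.0, 1.238]
wrist_force: [1.2, -0.7, -1.2]
opening: 0.0105
gripper_force: 78.8
[ 0.53600466 -0.18094406  0.16245784] [ 1.18787934 -0.73729668 -1.24898557] [-0.0615717  -0.28235224  0.00301366] [-0.30867916  1.36416809]
```

```bash
python3 -m handwheel '[[0,0,-1,0,0,0,1],[0,0,-2,0,0,0,1],[0,0,-1,0,0,-10.3,1],[0,0,0,0,0,-10.3,1],[0,0,0,0,0,-10.3,1],[0,0,0,0,0,-10.3,1],[0,0,0,0,0,-10.3,1],[0,0,0,0,0,-10.3,1]]' >/dev/null;python3 -m handwheel '[[0,0,0,0,0,-10.3,1],[0,0,0,0,0,-10.3,1],[0,0,0,0,0,-10.6,1],[0,4,0,0,0,0,1],[0,4,0,0,0,0,1],[0,4,0,0,0,0,1],[0,0,0,0,0,0,1],[0,0,0,0,0,0,1]]'
python3 - <<'E'
from h import *
togo([.5037,-.3042,.1694],2.861)
E
```

```text
time_s: 26.5
position: [0.5692, -0.0659, 0.203]
tool_rot: [-3.141, -0.0, 2.861]
wrist_force: [0.2, -0.2, -0.9]
opening: 0.0107
gripper_force: 78.8
pos [ 0.5692 -0.0659  0.203 ] rot [-3.141 -0.     2.861] turn wz 0.02 shift after turn [np.float64(-0.3), np.float64(-24.72), np.float64(3.36)] before [np.float64(-0.3), np.float64(-24.72), np.float64(3.36)] F [ 0.2 -0.2 -0.9] t 26.5
```

```bash
python3 -m handwheel '[[0,-4.1,0,0,0,0,1],[0,-4.1,0,0,0,0,1],[0,-4.1,0,0,0,0,1],[0,-4.1,0,0,0,0,1],[0,-4.1,0,0,0,0,1],[-0.3,-4.2,0,0,0,0,1],[0,0,0,0,0,0,1],[0,0,0,0,0,0,1]]'
python3 - <<'E'
from h import *
togo([.5037,-.3042,.1694],2.861)
im,C=snap('w9'); g=im.astype(int)
p=proj(C,[(.5011,-.3015,.0865),(.5371,-.1766,.0865)]).round(1);print(p)
cv2.imwrite("pics/w9c.png",im)
E
```

```text
time_s: 27.5
position: [0.5033, -0.3043, 0.2027]
tool_rot: [3.141, -0.0, 2.86]
wrist_force: [-0.1, 0.8, -1.9]
opening: 0.011
gripper_force: 78.6
pos [ 0.5033 -0.3043  0.2027] rot [ 3.141 -0.     2.86 ] turn wz -0.08 shift after turn [np.float64(-0.04), np.float64(0.02), np.float64(3.33)] before [np.float64(-0.04), np.float64(0.02), np.float64(3.33)] F [-0.1  0.8 -1.9] t 27.5
[[281.4 208. ]
 [483.3 207.7]]
```

View pics/w9c.png

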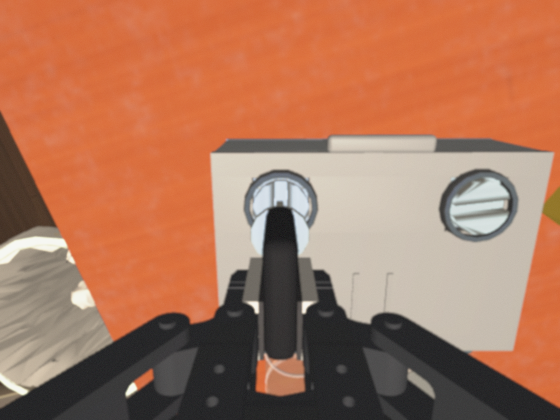

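The left stud's slot now lies crosswise at (480,205), head level with its collar. The right collar is at (281,205), directly under the key. I'll check the slot columns.

```bash
python3 - <<'E'
from h import *
im,C=load("w9"); g=im.astype(int).mean(2).astype(int)
for r in (186,192,198): print(r,g[r,262:302].tolist())
r=192;print("collar",[c for c in range(235,330) if g[r,c]<150][0::60],[c for c in range(235,330) if g[r,c]<150][-1])
b=im.astype(int);b=b[...,0]-b[...,2]>4
for r in(228,232,236):
    l=256
    while b[r,l]:l-=1
    R=305
    while b[r,R]:R+=1
    print(r,l,R)
E
```

```text
186 [181, 182, 193, 202, 207, 210, 207, 198, 181, 159, 136, 138, 178, 214, 224, 226, 226, 226, 224, 224, 224, 223, 224, 221, 208, 167, 139, 146, 169, 188, 204, 209, 212, 212, 206, 196, 185, 186, 190, 182]
192 [221, 223, 223, 224, 225, 224, 218, 206, 185, 159, 138, 140, 179, 214, 224, 226, 226, 226, 225, 224, 224, 224, 224, 226, 225, 197, 151, 146, 167, 193, 210, 219, 223, 224, 226, 227, 226, 225, 222, 209]
198 [222, 222, 222, 223, 224, 223, 218, 205, 184, 161, 139, 151, 198, 222, 226, 226, 227, 225, 224, 224, 224, 224, 224, 225, 222, 191, 149, 147, 167, 191, 211, 220, 224, 225, 225, 226, 227, 226, 225, 225]
collar [246] 315
228 251 308
232 250 308
236 251 308
```

```bash
python3 -m handwheel '[[0,0.05,0.5,0,0,0,1],[0,0,0.5,0,0,0,1],[0,0,0.5,0,0,0,1],[0,0,0.5,0,0,0,1],[0,0,0.5,0,0,0,1],[0,0,0.4,0,0,0,1],[0,0,0.4,0,0,0,1],[0,0,0,0,0,0,1]]'
python3 -m handwheel '[[0,0,0.2,0,0,0,1],[0,0,0.2,0,0,0,1],[0,0,0,0,0,0,1],[0,0,0,0,0,0,1],[0,0,0,0,0,0,1],[0,0,0,0,0,0,1],[0,0,0,0,0,0,1],[0,0,0,0,0,0,1]]'
```

```text
time_s: 28.55
position: [0.5038, -0.3034, 0.1693]
tool_rot: [3.141, -0.0, 2.861]
wrist_force: [0.1, 0.9, -1.2]
opening: 0.011
gripper_force: 78.6
time_s: 29.55
position: [0.5039, -0.3034, 0.1657]
tool_rot: [-3.142, 0.0, 2.861]
wrist_force: [0.7, -0.7, 0.8]
opening: 0.0111
gripper_force: 79.1
```

```bash
python3 -m handwheel '[[0,0,0.2,0,0,0,1],[0,0,0.2,0,0,0,1],[0,0,0.2,0,0,0,1],[0,0,0.2,0,0,0,1],[0,0,0.12,0,0,0,1],[0,0,0,0,0,0,1],[0,0,0,0,0,0,1],[0,0,0,0,0,0,1]]'
python3 -m handwheel '[[0,-0.05,0,0,0,10,1],[0,-0.05,0,0,0,10,1],[0,-0.05,0,0,0,10,1],[0,-0.05,0,0,0,10,1],[0,0,0,0,0,0,1],[0,0,0,0,0,0,1],[0,0,0,0,0,0,1],[0,0,0,0,0,0,1]]'
python3 -c "
from h import *
o=get_obs();print(o['position'],o['wrist_force'],o['ft_torque'],Ro.from_euler('xyz',o['tool_rot']).as_matrix()[:,:2].T@o['wrist_force'])"
```

```text
time_s: 30.55
position: [0.504, -0.3034, 0.1567]
tool_rot: [-3.142, 0.0, 2.861]
wrist_force: [0.7, -0.7, 5.6]
opening: 0.0109
gripper_force: 80.1
time_s: 31.55
position: [0.5029, -0.3051, 0.1566]
tool_rot: [3.142, 0.0, 2.163]
wrist_force: [-0.7, -1.0, 7.5]
opening: 0.0107
gripper_force: 80.1
[ 0.50292265 -0.30510964  0.15663625] [-0.7388466  -0.98366759  7.51711086] [-0.02411825  0.09246523 -0.04942484] [-0.4047804  -1.16136528]
```

```bash
python3 -m handwheel '[[0,-0.05,0,0,0,10,1],[0,-0.05,0,0,0,10,1],[0,-0.05,0,0,0,10,1],[0,-0.05,0,0,0,10,1],[0,-0.05,0,0,0,10,1],[0,0,0,0,0,3,1],[0,0,0,0,0,0,1],[0,0,0,0,0,0,1]]'
python3 -m handwheel '[[0,0,-0.15,0,0,0,1],[0,0,-0.15,0,0,0,1],[0,0,-0.15,0,0,0,1],[0,0,-0.15,0,0,0,1],[0,0,0,0,0,0,1],[0,0,0,0,0,0,1],[0,0,0,0,0,0,1],[0,0,0,0,0,0,1]]'
```

```text
time_s: 32.55
position: [0.5005, -0.3056, 0.1566]
tool_rot: [-3.142, -0.0, 1.238]
wrist_force: [-0.2, 0.8, 6.5]
opening: 0.0108
gripper_force: 80.1
time_s: 33.55
position: [0.5005, -0.3057, 0.1623]
tool_rot: [-3.141, -0.0, 1.238]
wrist_force: [-0.1, -0.5, 0.5]
opening: 0.0109
gripper_force: 79.2
```

```bash
python3 -m handwheel '[[0,0,-0.5,0,0,0,1],[0,0,-1.5,0,0,0,1],[0,0,-2,0,0,0,1],[0,0,-1,0,0,-10.3,1],[0,0,0,0,0,-10.3,1],[0,0,0,0,0,-10.3,1],[0,0,0,0,0,-10.3,1],[0,0,0,0,0,-10.3,1]]' >/dev/null;python3 -m handwheel '[[0,0,0,0,0,-10.4,1],[0,0,0,0,0,-10.4,1],[0,0,0,0,0,-10.4,1],[0,0,0,0,0,-10.4,1],[0,0,0,0,0,0,1],[0,0,0,0,0,0,1],[0,0,0,0,0,0,1],[0,0,0,0,0,0,1]]'
python3 - <<'E'
from h import *
togo([.5625,.0883,.21],3.592)
snap('w10')
E
```

```text
time_s: 35.55
position: [0.5006, -0.3057, 0.2125]
tool_rot: [3.142, -0.0, 2.861]
wrist_force: [-0.1, -0.4, -1.3]
opening: 0.0107
gripper_force: 78.8
pos [ 0.5006 -0.3057  0.2125] rot [ 3.142 -0.     2.861] turn wz -41.87 shift after turn [np.float64(-22.73), np.float64(32.77), np.float64(0.25)] before [np.float64(4.95), np.float64(39.58), np.float64(0.25)] F [-0.1 -0.4 -1.3] t 35.55
```

View pics/w10.png

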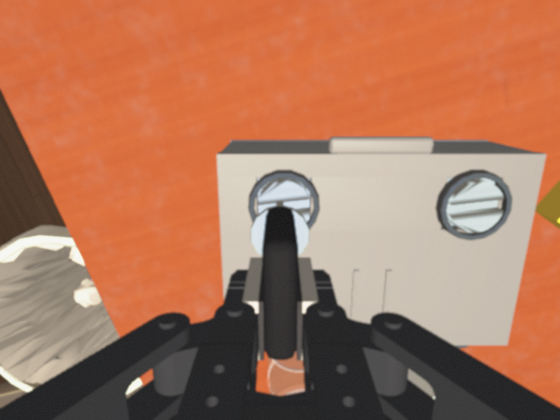

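The right stud's slot now lies crosswise too, (284,203), like the left one at (475,205), both level with their collars. Now I'll return the key.

```bash
python3 -m handwheel '[[0.6,4.9,0,0,0,0,1],[0.6,4.9,0,0,0,0,1],[0.6,4.9,0,0,0,0,1],[0.6,4.9,0,0,0,0,1],[0.6,4.9,0,0,0,0,1],[0.6,4.9,0,0,0,0,1],[0.6,4.9,0,0,0,0,1],[0.7,4.9,0,0,0,0,1]]' >/dev/null;python3 -m handwheel '[[0,0,0,0,0,-10.4,1],[0,0,0,0,0,-10.4,1],[0,0,0,0,0,-10.4,1],[0,0,0,0,0,-10.6,1],[0,0,0,0,0,0,1],[0,0,0,0,0,0,1],[0,0,0,0,0,0,1],[0,0,0,0,0,0,1]]'
python3 - <<'E'
from h import *
togo([.562,.088,.12],3.592)
im7,C7=load("w7");im,C=snap("w11")
for i in(im7,im):
    b=i.astype(int);b=b[...,0]-b[...,2]>4;out=[]
    for r in range(222,246,3):
        l=256
        while b[r,l] and l>200:l-=1
        R=305
        while b[r,R] and R<360:R+=1
        out.append((r,l,R))
    print(out)
E
```

```text
time_s: 37.6
position: [0.5614, 0.0846, 0.2125]
tool_rot: [3.142, 0.0, -2.692]
wrist_force: [0.7, -0.5, -1.8]
opening: 0.011
gripper_force: 78.9
pos [0.5614 0.0846 0.2125] rot [ 3.142  0.    -2.692] turn wz -360.07 shift after turn [np.float64(-0.2), np.float64(0.28), np.float64(9.25)] before [np.float64(-0.2), np.float64(0.28), np.float64(9.25)] F [ 0.7 -0.5 -1.8] t 37.6
[(222, 254, 305), (225, 252, 307), (228, 251, 308), (231, 251, 308), (234, 251, 308), (237, 251, 308), (240, 251, 307), (243, 253, 306)]
[(222, 254, 305), (225, 252, 306), (228, 251, 308), (231, 251, 308), (234, 251, 308), (237, 251, 308), (240, 250, 307), (243, 252, 306)]
```

```bash
python3 -m handwheel '[[-0.2,0.28,3,0,0,0,1],[0,0,3,0,0,0,1],[0,0,2,0,0,0,1],[0,0,1,0,0,0,1],[0,0,0.2,0,0,0,1],[0,0,0,0,0,0,1],[0,0,0,0,0,0,1],[0,0,0,0,0,0,1]]'; python3 -c "
from h import *
togo([.562,.088,.0975],3.592)"
```

```text
time_s: 38.65
position: [0.5621, 0.0881, 0.1209]
tool_rot: [-3.141, 0.001, -2.691]
wrist_force: [0.8, 0.1, -2.0]
opening: 0.011
gripper_force: 78.9
pos [0.5621 0.0881 0.1209] rot [-3.141e+00  1.000e-03 -2.691e+00] turn wz -359.99 shift after turn [np.float64(0.02), np.float64(-0.0), np.float64(2.34)] before [np.float64(0.02), np.float64(-0.0), np.float64(2.34)] F [ 0.8  0.1 -2. ] t 38.65
```

```bash
python3 -m handwheel '[[0,0,0.5,0,0,0,1],[0,0,0.5,0,0,0,1],[0,0,0.5,0,0,0,1],[0,0,0.4,0,0,0,1],[0,0,0.2,0,0,0,1],[0,0,0.1,0,0,0,1],[0,0,0,0,0,0,1],[0,0,0,0,0,0,1]]'; python3 -c "
from h import *
togo([.562,.088,.0975],3.592)"
```

```text
time_s: 39.65
position: [0.5621, 0.088, 0.0986]
tool_rot: [-3.142, 0.0, -2.691]
wrist_force: [0.3, 1.1, -1.0]
opening: 0.011
gripper_force: 78.9
pos [0.5621 0.088  0.0986] rot [-3.142  0.    -2.691] turn wz -359.99 shift after turn [np.float64(0.01), np.float64(-0.0), np.float64(0.11)] before [np.float64(0.01), np.float64(-0.0), np.float64(0.11)] F [ 0.3  1.1 -1. ] t 39.65
```

```bash
python3 -m handwheel '[[0,0,0.1,0,0,0,1],[0,0,0,0,0,0,1],[0,0,0,0,0,0,0],[0,0,0,0,0,0,0],[0,0,0,0,0,0,0],[0,0,0,0,0,0,0],[0,0,-1,0,0,0,0],[0,0,-3,0,0,0,0]]'; python3 -m handwheel '[[0,0,-5,0,0,0,0],[0,0,-5,0,0,0,0],[0,0,0,0,0,0,0],[0,0,0,0,0,0,0],[0,0,0,0,0,0,0],[0,0,0,0,0,0,0],[0,0,0,0,0,0,0],[0,0,0,0,0,0,0]]'; python3 -c "
from h import *
im,C=snap('w12')
t=cv2.cvtColor(read_camera('scene'),cv2.COLOR_RGB2BGR)
cv2.imwrite('pics/fin.png',np.hstack([cv2.resize(im[80:360,140:420],(420,420)),cv2.resize(t[120:260,210:336],(378,420))]))"
```

```text
time_s: 40.65
position: [0.5614, 0.088, 0.1373]
tool_rot: [3.141, -0.002, -2.691]
wrist_force: [1.1, -0.3, -1.3]
opening: 0.0427
gripper_force: 0.0
time_s: 41.65
position: [0.5619, 0.088, 0.2373]
tool_rot: [3.141, -0.0, -2.691]
wrist_force: [-0.3, -0.3, -0.6]
opening: 0.0423
gripper_force: 0.0
```

View pics/fin.png

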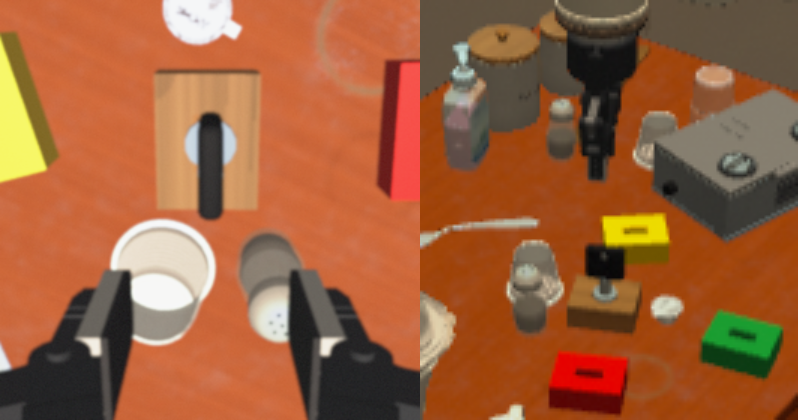

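The key stands upright and centred in the wooden stand, with its shoulder at (210,143) on a block spanning (155-260, 72-210). The neighbours stand undisturbed and the cover is shut.

```bash
python3 -c "
from rig import *
print(hand_in())"
```

```text
the job is handed in; nothing more can be done
None
```

The job is handed in at about 42 s: the cover is shut, both studs are turned into their catches with the key, and the key is back upright in its wooden stand. The last pictures show the cup, shaker, creamer and tumbler near the work undisturbed; I did not re-check the mug and stacked tumblers on the left. `hand_in()` gave no verdict.

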